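# Tip the blue marbles from the divided dish into the gift tin

### The arm

A 7-joint arm with a two-finger parallel gripper is mounted at the origin on a cart in front of the work surface, level with it; the furniture and walls round the work are solid. World frame = base frame: x ahead of the robot, y to its left, z up, the work surface at z = 0. Lengths are in mm, angles in rad, forces in N, time in s.
With the tool pointing down it reaches from about 350 to 900 mm from the base axis. Payload 7.2 kg.
Tool frame: the origin (TCP) lies midway between the tips of the shut fingers; the grasp point (between the pads) lies 19 mm behind it; z points along the fingers, y is the line along which they close (so a half turn about z gives the same grasp; the last joint's range is limited). The gripper opens to 85 mm and grips with 20 to 120 N. Pads are 22 mm wide; open, the fingers measure 114 mm over their backs; the gripper's body (76 mm by 85 mm) begins 54 mm behind the grasp point. The pads swing forward as they close: fully open they stand 13 mm farther back than shut.
Start: joints at [-0.068, 0.411, -0.013, 1.596, 0.006, 1.134, -0.082], TCP at [625.003, -0.011, 231.297] pointing down, gripper open.
Joint ranges: [-2.95, 2.95], [-0.29, 1.99], [-1.47, 1.44], [0.14, 2.54], [-1.03, 4.17], [0.13, 1.85], [-2.86, 2.86]. Speed limits (rad/s): [2.39, 2.39, 3.01, 3.01, 3.14, 3.14, 3.14].

### API

Orientations are given as a 3x3 rotation matrix whose columns are the frame's x, y, z axes.
In Python, from station import manip, camrig, ticket gives the robot as it stands (manip), with the cameras (camrig) and the job (ticket).
- The arm moves only by the tool drive_effector, called as name(argument=value, ...), one argument or row to a line, values as JSON. Schema: {"type":"object","properties":{"steps":{"type":"array","items":{"type":"array","items":{"type":"number"},"minItems":7,"maxItems":7},"minItems":1,"maxItems":8},"only":{"type":"string"},"quiet":{"type":"boolean"},"lines":{"type":"string"}},"required":["steps"],"additionalProperties":false}. steps is a list of rows, 1 to 8 of them, each of 7 numbers: the opening from 0.0 (shut) to 1.0 (fully open), then dx, dy, dz in mm, then a rotation vector rx, ry, rz in rad; each row shifts and turns the commanded pose from where the row before left it, along the tool's axes as they then stand; what a row does not reach is not made up. A row lasts 1/8 s, in which the tool goes at most 62.5 mm and 0.188 rad, less where a joint would pass 70% of its speed; a pose out of reach is approached as far as the arm can. The fingers move at their own pace and stop on an object; the grip force is fixed at half the most. Time passes only in rows, so rows that do not move let the fingers close. The tool returns the time, the measured TCP pose, the force, the opening and the grip force at its end. only (a regular expression) keeps the lines of the reply that match it, lines (a string "A,B") keeps lines A to B, and quiet returns only ok. Input that does not fit is refused with a message, and nothing moves.
- manip.sense(): the state, without advancing time (a new reading comes with each control period).
- camrig.read_camera(name): name is "scene" or "side" or "wrist"; returns the picture (480x640x3 uint8, blue, green, red); there is no depth.
- camrig.calibration(name): a dict with "intrinsics" (3x3 intrinsics, pixels), "k1" (the pictures are not rectified: a ray, as slopes to the right and down, at radius r is drawn at 1 + k1 r^2 times it, then the intrinsics apply), "camera_from_world" (4x4, takes a point from world to camera coordinates); the wrist camera has in their place "mount" (4x4, takes a point from camera to tool coordinates, whose origin is the TCP and whose axes are the flange's). Camera axes: x right, y down, z forward; pixel columns grow to the right and rows downward; lengths in mm; the calibration is good to about 2 mm. A picture is of the moment at which its call begins: read the wrist's pose just before it. calibration takes no time and is no camera call.
- ticket.close_job(): hands the job in; it is judged then, once.
The state is a dict: "time_s": time; "joint_pos": joint angles; "joint_velocities": joint speeds; "joint_efforts": joint torques, N m; "ee_pos": TCP position; "tool_rot": TCP orientation; "force": force on the tool from outside, world axes, zero at the start; "moment": the same for the moment, N m; "finger_gap": opening from 0.0 (shut) to 1.0 (fully open); "finger_force": force on a finger pad.
Only numpy, scipy, OpenCV 4.12 (cv2) and the standard library are available. Lean on these libraries where they do the work, as an engineer would, in place of code of your own. Each camera call takes 0.05 s, during which the arm holds its last target. There are 200 camera calls.

### The job

Put the three blue glass marbles into the open round gift tin by pouring: pick up the divided dish by its wooden handle, turn it so that the blue side points to the tin, and tip it over the tin, keeping all the amber marbles in their own side of the dish. Then set the dish back down upright on its cork mat; do not shove the tin about and leave the snow globes and little houses undisturbed.

Things in the scene. Friction and masses are not known exactly. Their poses are not given: they have to be found in the camera images.
- dish: oval white ceramic dish, 181 x 101 mm, 104 mm high with its handle, 0.36 kg. Origin: centre of its underside; +x runs along its length to the lip of the BLUE section, -x to the amber lip, z up. Inner floor at z = 5 mm (oval 100 x 72 mm), rim 28 mm high at the long sides. An upright divider 8 mm thick at x = 0, along y, 36 mm high, parts it into two sections. Flat foot about 84 x 44 mm
- dish_handle (a point): middle of the dish's handle, the place to grip: a level wooden bar 14 mm thick (along dish x), 22 mm high, 92 mm long (along dish y, over the divider), centre 93 mm above the underside, on two brass posts at y = +-32 mm. Fingers close across the 14 mm
- blue_lip (a point): top edge of the blue section's pouring lip, dish (88, 0, 20) mm: the low end of the rim, with a ramp of about 22 degrees up to it from the floor. Level, marbles stay in; with this end tipped down more than about 25 degrees they roll out, by 50 degrees all are out, while the divider still holds the other section's marbles
- amber_lip (a point): the same at the other end, amber section: dish (-88, 0, 20) mm
- mat: cork mat, 190 (x) x 160 (y) x 4 mm, fixed on the table, on which the dish stands at the start; origin: centre of its underside, so its top is at z = 4 mm
- tin: round open gift tin, green with brass-coloured rim, 120 mm outside and 114 mm inside diameter, 48 mm high, inner floor at 3 mm, 0.22 kg, loose on the table (its flat green lid lies apart); origin: centre of its underside, z up. Behind the work, from x = 0.71 m on, pouches stand and a laden shelf hangs 0.34 m above the table: do not lean the wrist back into it
- blue_1_center (a point): centre of one of the three blue glass marbles, 20 mm diameter, 10.5 g, at the start in the blue section of the dish
- blue_2_center (a point): centre of one of the three blue glass marbles, 20 mm diameter, 10.5 g, at the start in the blue section of the dish
- blue_3_center (a point): centre of one of the three blue glass marbles, 20 mm diameter, 10.5 g, at the start in the blue section of the dish
- amber_1_center (a point): centre of one of the three amber glass marbles, 20 mm diameter, 10.5 g, at the start in the amber section of the dish
- amber_2_center (a point): centre of one of the three amber glass marbles, 20 mm diameter, 10.5 g, at the start in the amber section of the dish
- amber_3_center (a point): centre of one of the three amber glass marbles, 20 mm diameter, 10.5 g, at the start in the amber section of the dish
- snow_globe_blue: snow globe with blue base, 64 mm wide, 72 mm high, at the back of the table; origin at the centre of its underside; bystander, not to be disturbed
- snow_globe_brown: snow globe with brown base, 64 mm wide, 72 mm high, at the back of the table; origin at the centre of its underside; bystander, not to be disturbed
- house_cream: small ceramic house, cream walls, 32 x 39 x 60 mm; origin at the centre of its underside; bystander, not to be disturbed
- house_sky: small ceramic house, light blue walls, 32 x 39 x 68 mm; origin at the centre of its underside; bystander, not to be disturbed
- house_terracotta: small ceramic house, terracotta walls, 32 x 39 x 76 mm; origin at the centre of its underside; bystander, not to be disturbed

How it is judged:
By the outcome, as a careful person would: the job done as asked, in the order asked, and still so for the second after the job is handed in, with the robot touching nothing.
It also fails if it takes over 61 s, if anything falls off the work surface, if the arm or the gripper's body presses on something with over 40 N, if the wrist force passes 120 N, or if a joint passes its speed limit or range.

## Working session

There is one attempt and no reset: what is moved stays moved. The work goes in short steps, Python scripts to look and compute and a tool call to move; the robot and the scene stay as the last step left them, time stands still between calls to the robot, and variables do not carry over. Pictures are saved under pics/ and viewed, at most 10 in all, crops included, and the job is handed in when it is done.

```bash
ls; mkdir -p pics
```

Run:
```python
from station import manip, camrig, ticket
import cv2,json
s=manip.sense();print(s['time_s'],s['ee_pos'],s['tool_rot'])
for n in ("scene","side"):
    cv2.imwrite(f"pics/{n}0.png",camrig.read_camera(n)); c=camrig.calibration(n);print(n,c)
print(camrig.calibration("wrist"))
```

```text
pics
station.py
0.0 [6.24524511e+02 6.46914210e-03 2.30456014e+02] [[-7.90899589e-05  9.99998777e-01 -1.56176884e-03]
 [ 9.99999995e-01  7.89832346e-05 -6.83970371e-05]
 [-6.82736000e-05 -1.56177424e-03 -9.99998778e-01]]
scene {'intrinsics': array([[577.31182251,   0.        , 311.16746694],
       [  0.        , 577.31182251, 251.00629745],
       [  0.        ,   0.        ,   1.        ]]), 'k1': -0.1752433545405645, 'camera_from_world': array([[-6.68007094e-01, -7.44126449e-01, -6.50769643e-03,
         4.18700022e+02],
       [-2.99884177e-01,  2.77190917e-01, -9.12816891e-01,
         2.07892255e+02],
       [ 6.81055066e-01, -6.07816603e-01, -4.08317247e-01,
         9.41809786e+02],
       [ 0.00000000e+00,  0.00000000e+00,  0.00000000e+00,
         1.00000000e+00]])}
side {'intrinsics': array([[550.20098347,   0.        , 311.70317557],
       [  0.        , 550.20098347, 239.21972961],
       [  0.        ,   0.        ,   1.        ]]), 'k1': 0.049860326410525076, 'camera_from_world': array([[ 9.31570492e-01, -3.63532686e-01,  4.51719847e-03,
        -4.41780523e+02],
       [-1.57705901e-01, -4.15261826e-01, -8.95927712e-01,
         2.05963745e+02],
       [ 3.27574827e-01,  8.33907430e-01, -4.44176913e-01,
         7.91625107e+02],
       [ 0.00000000e+00,  0.00000000e+00,  0.00000000e+00,
         1.00000000e+00]])}
{'intrinsics': array([[364.58942871,   0.        , 321.51712757],
       [  0.        , 364.58942871, 248.27130927],
       [  0.        ,   0.        ,   1.        ]]), 'k1': -0.013684675499085662, 'mount': array([[-1.12115670e-04, -9.59224846e-01, -2.82644092e-01,
         7.07009132e+01],
       [ 9.99999942e-01, -1.98635822e-04,  2.77454064e-04,
        -3.36394086e-01],
       [-3.22284074e-04, -2.82644045e-01,  9.59224812e-01,
        -1.42066245e+02],
       [ 0.00000000e+00,  0.00000000e+00,  0.00000000e+00,
         1.00000000e+00]])}
```

View pics/scene0.png

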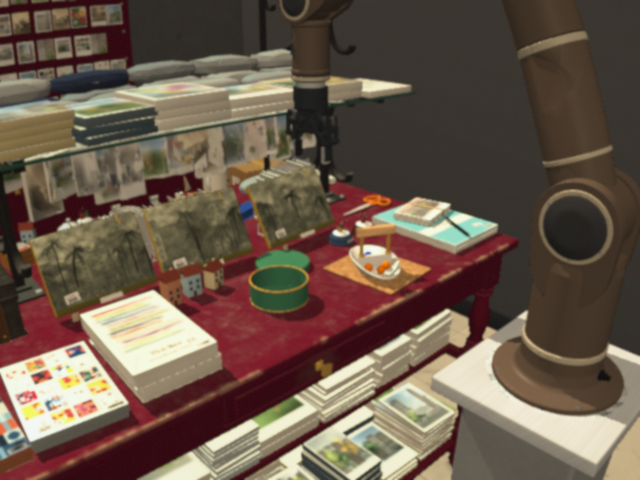

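View pics/side0.png

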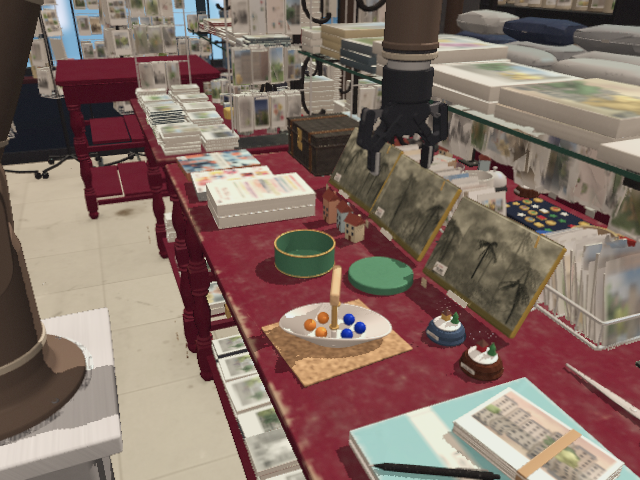

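The scene view shows the tin at (279,288), the dish at (376,258) on its mat and the houses at (190,283). In the side view the tin is at (304,252), the dish at (335,323) with its handle at (336,290), the blue lip to the right at about (393,328) and the globes at (447,325) and (482,358). Next I'll enlarge the dish.

Create h.py:
```python
import numpy as np,cv2
from station import manip, camrig, ticket
def ray(n,uv):
    c=camrig.calibration(n);K=np.array(c['intrinsics']);T=np.array(c['camera_from_world'])
    d=(np.array(uv,float)-K[:2,2])/K[0,0]; s=d.copy()
    for _ in range(20): s=d/(1+c['k1']*(s@s))
    R=T[:3,:3]; return -R.T@T[:3,3], R.T@np.array([*s,1])
def onz(n,uv,z):
    o,d=ray(n,uv); return o+d*(z-o[2])/d[2]
def proj(n,P):
    c=camrig.calibration(n);K=np.array(c['intrinsics']);T=np.array(c['camera_from_world'])
    p=np.atleast_2d(P)@T[:3,:3].T+T[:3,3]; s=p[:,:2]/p[:,2:]; r=(s**2).sum(1,keepdims=True)
    return s*(1+c['k1']*r)*K[0,0]+K[:2,2]
```

Run:
```python
import cv2,numpy as np
a=cv2.imread('pics/side0.png')[225:395,255:425]; b=cv2.imread('pics/scene0.png')[210:320,240:440]
a=cv2.resize(a,(510,510),interpolation=cv2.INTER_CUBIC);cv2.imwrite('pics/a.png',a)
cv2.imwrite('pics/b.png',cv2.resize(b,(800,440),interpolation=cv2.INTER_CUBIC))
```

```text
(no output)
```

View pics/a.png

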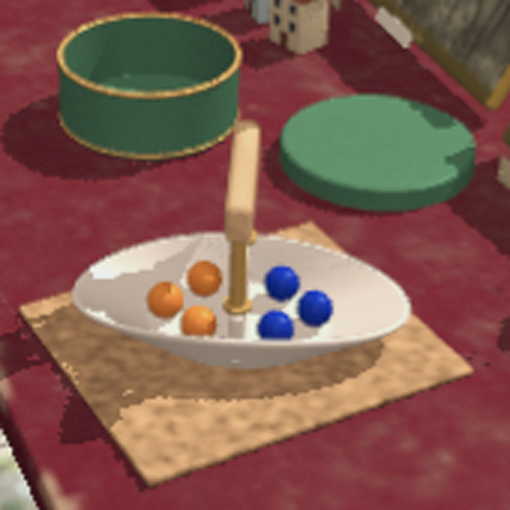

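View pics/b.png

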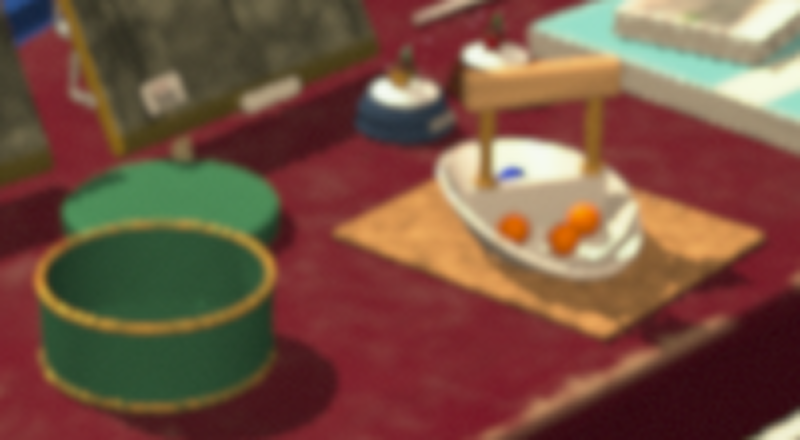

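Create m.py:
```python
import numpy as np
from h import *
from scipy.optimize import least_squares as ls
S=lambda u,v:((u+.5)/3-.5+255,(v+.5)/3-.5+225)
C=lambda u,v:((u+.5)/4-.5+240,(v+.5)/4-.5+210)
A=lambda a:np.array([[np.cos(a),-np.sin(a),0],[np.sin(a),np.cos(a),0],[0,0,1]])
obs=[('side',(0,-46,93),S(238,225)),('side',(0,46,104),S(247,122)),('side',(90,0,20),S(410,304)),('side',(-90,0,20),S(73,290)),
('scene',(0,46,93),C(465,91)),('scene',(0,-46,93),C(620,76)),('side',(0,0,93),S(242,178))]
def f(p): return np.concatenate([proj(n,A(p[2])@np.array(P)+[p[0],p[1],4])[0]-o for n,P,o in obs])
r=ls(f,[600,-150,0]);print('dish',r.x,np.degrees(r.x[2]));print(r.fun.reshape(-1,2).round(1))
th=np.linspace(0,2*np.pi,200)
def ext(n,p):
    q=proj(n,np.c_[p[0]+60*np.cos(th),p[1]+60*np.sin(th),48+0*th]);return np.r_[q.min(0),q.max(0)]
def g(p):
    return np.r_[ext('side',p)-[*S(58,14),*S(241,97)],ext('scene',p)-[*C(34,220),*C(276,333)]]
t=ls(g,[560,120]);print('tin',t.x,t.fun.round(1))
for n,uv in (('side',S(20,308)),('side',S(152,487)),('side',S(472,370)),('side',S(312,222)),('scene',C(333,232)),('scene',C(610,336)),('scene',C(766,237))): print('mat',n,onz(n,uv,4).round(0))
o=lambda n,uv,z:print(n,uv,onz(n,uv,z).round())
o('side',(447,337),10);o('side',(482,372),10);o('side',(354,240),0);o('side',(331,220),0);o('side',(379,275),15)
```

```bash
python3 m.py
```

```text
dish [ 4.87309795e+02 -6.69686488e+01 -4.49528507e-01] -25.756086230578028
[[ 0.4  0.9]
 [-0.2 -1.5]
 [-0.3  0.4]
 [-0.1 -0.5]
 [ 0.1  0.4]
 [-0.1 -0.3]
 [ 0.2  0.4]]
tin [527.89812429 177.65852251] [ 0.1 -0.1 -0.3 -0.5  0.9  0.7 -0.6 -0.9]
mat side [382.  -8.   4.]
mat side [ 399. -168.    4.]
mat side [ 586. -144.    4.]
mat side [570.  14.   4.]
mat scene [569.  16.   4.]
mat scene [379.  -5.   4.]
mat scene [ 396. -161.    4.]
side (447, 337) [ 648. -146.   10.]
side (482, 372) [ 647. -235.   10.]
side (354, 240) [667. 239.   0.]
side (331, 220) [662. 354.   0.]
side (379, 275) [634.  60.  15.]
```

The fits agree to about 1 px and the mat corners match its size, giving: dish at (487,-67) with yaw -25.8°, tin at (528,178). Before gripping, I'll do a short empty run to check the pour tilt towards +y is reachable.

drive_effector(
  steps=[
    [1,33,-32,-10,0,0,0],
    [1,33,-32,-10,0,0,0],
    [1,33,-32,0,0,0,0],
    [1,0,0,0,0,0,-0.18],
    [1,0,0,0,0,0,-0.18],
    [1,0,0,0,0,0,-0.18],
    [1,0,0,0,0,0,-0.18],
    [1,0,0,0,0,0,-0.18],
  ],
)

```text
time_s: 1.1
ee_pos: [528.7, 98.9, 250.9]
tool_rot: [[-0.787, 0.617, -0.001], [0.617, 0.787, -0.0], [0.0, -0.001, -1.0]]
force: [0.5, 0.6, 0.6]
finger_gap: 1.003
finger_force: 0.0
```

drive_effector(
  steps=[
    [1,0,0,0,0,0,-0.18],
    [1,0,0,0,0,0,-0.18],
    [1,0,0,0,0,0,-0.18],
    [1,0,0,0,0,0,-0.13],
    [1,0,0,0,0.18,0,0],
    [1,0,0,0,0.18,0,0],
    [1,0,0,0,0.18,0,0],
    [1,0,0,0,0.18,0,0],
  ],
)

```text
time_s: 2.1
ee_pos: [529.3, 99.5, 251.9]
tool_rot: [[-1.0, 0.002, 0.001], [0.0, 0.748, -0.663], [-0.002, -0.663, -0.748]]
force: [0.3, -0.2, -0.9]
finger_gap: 1.002
finger_force: 0.0
```

drive_effector(
  steps=[
    [1,0,0,0,0.18,0,0],
    [1,0,0,0,0,0,0],
  ],
)

```text
time_s: 2.35
ee_pos: [527.8, 101.5, 247.8]
tool_rot: [[-1.0, -0.008, -0.0], [-0.004, 0.62, -0.785], [0.006, -0.785, -0.62]]
force: [-0.6, 0.7, 0.6]
finger_gap: 0.997
finger_force: 0.0
```

```bash
python3 -c "
from station import manip, camrig, ticket
s=manip.sense();print(s['joint_pos'],s['tool_rot'],s['ee_pos'])"
```

```text
[-0.55019124  0.57262668 -0.2071254   1.63987287  0.71491579  1.66619011
  0.60567068] [[-9.99968924e-01 -7.86837203e-03 -4.89625881e-04]
 [-4.49082645e-03  6.19570118e-01 -7.84928469e-01]
 [ 6.47946677e-03 -7.84901877e-01 -6.19586200e-01]] [527.81121581 101.51121805 247.78512676]
```

Reachable: 52° of tilt with all joints in range. Now I'll level the tool and turn it to the grasp heading.

drive_effector(
  steps=[
    [1,0,0,0,-0.18,0,0],
    [1,0,0,0,-0.18,0,0],
    [1,0,0,0,-0.18,0,0],
    [1,0,0,0,-0.18,0,0],
    [1,0,0,0,-0.18,0,0],
    [1,0,0,0,0,0,0.18],
    [1,0,0,0,0,0,0.18],
    [1,0,0,0,0,0,0.18],
  ],
)

```text
time_s: 3.35
ee_pos: [529.9, 97.2, 253.2]
tool_rot: [[-0.852, 0.523, 0.005], [0.523, 0.852, 0.002], [-0.003, 0.004, -1.0]]
force: [-0.2, -0.6, 0.4]
finger_gap: 1.002
finger_force: 0.0
```

drive_effector(
  steps=[
    [1,0,0,0,0,0,0.18],
    [1,0,0,0,0,0,0.18],
    [1,0,0,0,0,0,0.18],
    [1,0,0,0,0,0,0.18],
    [1,0,0,0,0,0,0.18],
    [1,0,0,0,0,0,0.18],
    [1,0,0,0,0,0,0.18],
    [1,0,0,0,0,0,0.18],
  ],
)

```text
time_s: 4.35
ee_pos: [529.8, 97.6, 253.1]
tool_rot: [[0.407, 0.914, 0.005], [0.914, -0.407, 0.002], [0.004, 0.003, -1.0]]
force: [0.1, 0.3, 0.7]
finger_gap: 0.997
finger_force: 0.0
```

Create w.py:
```python
import sys,numpy as np
from station import manip, camrig, ticket
s=manip.sense();R=np.array(s['tool_rot']);p=np.array(s['ee_pos'])
t=np.array([float(v) for v in sys.argv[1:4]]);yaw=float(sys.argv[4])
print('d tool',(R.T@(t-p)).round(1),'yaw(tool y) now',np.degrees(np.arctan2(R[1,1],R[0,1])).round(2),'rz',-np.radians(yaw-np.degrees(np.arctan2(R[1,1],R[0,1]))).round(3),'pos',p.round(1))
print(R.round(3).tolist(),np.array(s['joint_pos']).round(2), s['time_s'])
```

```bash
python3 w.py 487.3 -67 150 -25.8
```

```text
d tool [-168.1   27.7  102.5] yaw(tool y) now -23.99 rz 0.032 pos [529.8  97.6 253.1]
[[0.407, 0.914, 0.005], [0.914, -0.407, 0.002], [0.004, 0.003, -1.0]] [-0.25  0.24 -0.03  1.78  0.01  1.11 -0.7 ] 4.35
```

drive_effector(
  steps=[
    [1,-42,7,0,0,0,0.032],
    [1,-42,7,20,0,0,0],
    [1,-42,7,35,0,0,0],
    [1,-42,7,35,0,0,0],
    [1,0,0,0,0,0,0],
  ],
)

```text
time_s: 4.97
ee_pos: [481.6, -69.9, 160.6]
tool_rot: [[0.435, 0.9, -0.0], [0.9, -0.435, -0.0], [-0.0, -0.0, -1.0]]
force: [-0.7, -0.6, 0.1]
finger_gap: 1.001
finger_force: 0.0
```

```bash
python3 w.py 487.3 -67 78 -25.8
```

Run:
```python
from station import manip, camrig, ticket
import cv2,numpy as np
s=manip.sense();im=camrig.read_camera('wrist')
c=camrig.calibration('wrist');M=np.array(c['mount']);K=np.array(c['intrinsics'])
R=np.array(s['tool_rot']);p=np.array(s['ee_pos'])
A=np.radians(-25.8);D=np.array([[np.cos(A),-np.sin(A),0],[np.sin(A),np.cos(A),0],[0,0,1]])
for P in ([7,46,104],[-7,46,104],[7,-46,104],[-7,-46,104],[89,0,20],[-89,0,20]):
    w=D@np.array(P)+[487.3,-67,4]; t=R.T@(w-p); q=M[:3,:3].T@(t-M[:3,3]); x=q[:2]/q[2]
    uv=x*(1+c['k1']*x@x)*K[0,0]+K[:2,2]; print(P,uv.round()); cv2.circle(im,tuple(int(v) for v in uv),3,(0,255,0),1)
cv2.imwrite('pics/w1.png',im)
```

```text
d tool [ 5.1  3.9 82.6] yaw(tool y) now -25.8 rz -0.0 pos [481.6 -69.9 160.6]
[[0.435, 0.9, -0.0], [0.9, -0.435, -0.0], [-0.0, -0.0, -1.0]] [-0.01  0.26  0.06  2.01 -0.02  0.88 -0.38] 4.975
[7, 46, 104] [342. 180.]
[-7, 46, 104] [315. 180.]
[7, -46, 104] [339. 335.]
[-7, -46, 104] [316. 335.]
[89, 0, 20] [439. 228.]
[-89, 0, 20] [213. 228.]
```

View pics/w1.png

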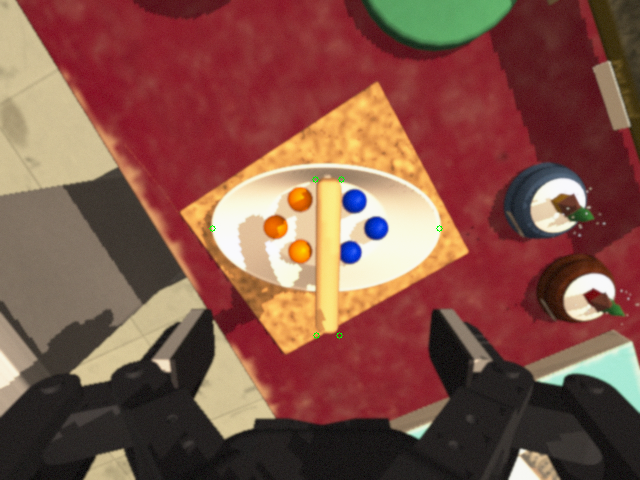

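The wrist view shows the handle at (329,255) and the dish lips at (212,228) and (440,228). They sit on my projected points to within 2 px, so the pose is confirmed. Descending to grip.

drive_effector(
  steps=[
    [1,2.5,2,25,0,0,0],
    [1,2.6,1.9,25,0,0,0],
    [1,0,0,20,0,0,0],
    [1,0,0,12.6,0,0,0],
    [1,0,0,0,0,0,0],
  ],
)

```text
time_s: 5.65
ee_pos: [489.8, -62.0, 79.0]
tool_rot: [[0.428, 0.904, 0.001], [0.904, -0.428, 0.0], [0.001, 0.001, -1.0]]
force: [-0.9, 0.2, 0.6]
finger_gap: 0.998
finger_force: 0.0
```

```bash
python3 w.py 487.3 -67 78 -25.8
```

```text
d tool [-5.6 -0.1  1. ] yaw(tool y) now -25.32 rz 0.008 pos [489.8 -62.   79. ]
[[0.428, 0.904, 0.001], [0.904, -0.428, 0.0], [0.001, 0.001, -1.0]] [-0.01  0.39  0.05  2.06 -0.03  0.69 -0.38] 5.65
```

drive_effector(
  steps=[
    [0,0,0,0,0,0,0],
    [0,0,0,0,0,0,0],
    [0,0,0,0,0,0,0],
    [0,0,0,0,0,0,0],
    [0,0,0,0,0,0,0],
    [0,0,0,0,0,0,0],
  ],
)

```text
time_s: 6.4
ee_pos: [489.4, -62.3, 78.9]
tool_rot: [[0.428, 0.904, -0.0], [0.904, -0.428, -0.0], [-0.0, -0.0, -1.0]]
force: [-1.9, 0.4, 4.9]
finger_gap: 0.158
finger_force: 58.8
```

```bash
python3 w.py 487.3 -67 78 -25.8
```

```text
d tool [-5.1  0.1  0.9] yaw(tool y) now -25.33 rz 0.008 pos [489.4 -62.3  78.9]
[[0.428, 0.904, -0.0], [0.904, -0.428, -0.0], [-0.0, -0.0, -1.0]] [-0.01  0.39  0.05  2.06 -0.03  0.69 -0.38] 6.4
```

drive_effector(
  steps=[
    [0,0,0,-3,0,0,0],
    [0,0,0,-7,0,0,0],
    [0,0,0,-11,0,0,0],
    [0,0,0,-13,0,0,0],
    [0,0,0,-13,0,0,0],
    [0,0,0,-11,0,0,0],
    [0,0,0,-7,0,0,0],
    [0,0,0,-4,0,0,0],
  ],
)

```text
time_s: 7.4
ee_pos: [489.5, -62.2, 148.1]
tool_rot: [[0.428, 0.904, 0.0], [0.904, -0.428, -0.0], [0.0, 0.0, -1.0]]
force: [0.9, 0.1, -3.6]
finger_gap: 0.152
finger_force: 58.5
```

```bash
python3 w.py 528 70 150 90;  python3 - <<'E'
from station import manip, camrig, ticket
import cv2
im=camrig.read_camera('side')[150:400,200:480]
cv2.imwrite('pics/s2.png',cv2.resize(im,(560,500)))
E
```

```text
d tool [136.  -21.8  -1.9] yaw(tool y) now -25.32 rz -2.013 pos [489.5 -62.2 148.1]
[[0.428, 0.904, 0.0], [0.904, -0.428, -0.0], [0.0, 0.0, -1.0]] [-0.02  0.28  0.06  2.01 -0.02  0.85 -0.39] 7.4
```

View pics/s2.png

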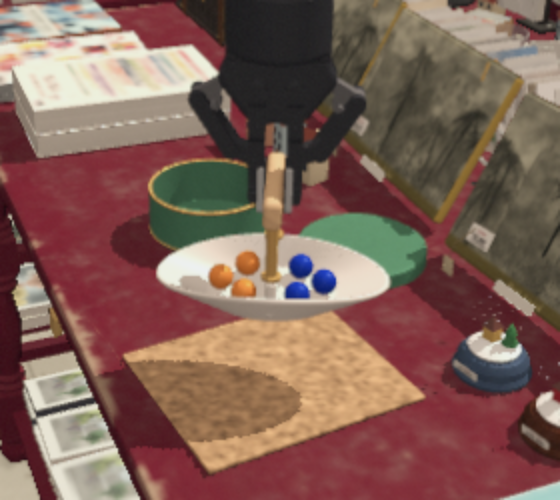

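The dish hangs level at (273,280) in the crop: three amber marbles on the left (235,275), three blue on the right (310,280). Now I'll turn the blue side to +y.

drive_effector(
  steps=[
    [0,0,0,0,0,0,-0.05],
    [0,0,0,0,0,0,-0.1],
    [0,0,0,0,0,0,-0.1],
    [0,0,0,0,0,0,-0.1],
    [0,0,0,0,0,0,-0.1],
    [0,0,0,0,0,0,-0.1],
    [0,0,0,0,0,0,-0.1],
    [0,0,0,0,0,0,-0.1],
  ],
)

```text
time_s: 8.45
ee_pos: [489.2, -62.2, 147.3]
tool_rot: [[-0.306, 0.952, -0.001], [0.952, 0.306, 0.0], [0.0, -0.001, -1.0]]
force: [-0.2, 0.4, -3.2]
finger_gap: 0.153
finger_force: 58.5
```

drive_effector(
  steps=[
    [0,0,0,0,0,0,-0.11],
    [0,0,0,0,0,0,-0.11],
    [0,0,0,0,0,0,-0.11],
    [0,0,0,0,0,0,-0.11],
    [0,0,0,0,0,0,-0.11],
    [0,0,0,0,0,0,-0.11],
    [0,0,0,0,0,0,-0.11],
    [0,0,0,0,0,0,-0.11],
  ],
)

```text
time_s: 9.45
ee_pos: [489.1, -62.3, 147.2]
tool_rot: [[-0.929, 0.37, -0.001], [0.37, 0.929, 0.0], [0.001, -0.0, -1.0]]
force: [0.4, -1.4, -4.2]
finger_gap: 0.149
finger_force: 58.5
```

drive_effector(
  steps=[
    [0,0,0,0,0,0,-0.11],
    [0,0,0,0,0,0,-0.11],
    [0,0,0,0,0,0,-0.1],
    [0,0,0,0,0,0,-0.063],
    [0,0,0,0,0,0,0],
  ],
)

```text
time_s: 10.07
ee_pos: [489.2, -62.3, 147.3]
tool_rot: [[-1.0, 0.0, -0.001], [0.0, 1.0, 0.0], [0.001, 0.0, -1.0]]
force: [-0.7, 0.3, -2.6]
finger_gap: 0.151
finger_force: 58.5
```

```bash
python3 w.py 528 66 140 90
```

```text
d tool [-38.8 128.4   7.3] yaw(tool y) now 89.97 rz -0.0 pos [489.2 -62.3 147.3]
[[-1.0, 0.0, -0.001], [0.0, 1.0, 0.0], [0.001, 0.0, -1.0]] [ 0.29  0.31 -0.32  1.99  0.12  0.87  1.48] 10.075
```

drive_effector(
  steps=[
    [0,-0.5,2,0,0,0,0],
    [0,-1,4,0,0,0,0],
    [0,-1.7,7,0,0,0,0],
    [0,-2.5,10,0,0,0,0],
    [0,-3,12,0,0,0,0],
    [0,-3,12,0,0,0,0],
    [0,-3,12,0,0,0,0],
    [0,-3,12,0,0,0,0],
  ],
)

```text
time_s: 11.08
ee_pos: [507.4, 9.7, 147.7]
tool_rot: [[-1.0, -0.0, -0.0], [-0.0, 1.0, 0.0], [0.0, 0.0, -1.0]]
force: [-0.3, -0.3, -3.4]
finger_gap: 0.152
finger_force: 58.5
```

drive_effector(
  steps=[
    [0,-3,12,0,0,0,0],
    [0,-3,12,0,0,0,0],
    [0,-3,12,1,0,0,0],
    [0,-2.5,10,3,0,0,0],
    [0,-2,7,4,0,0,0],
    [0,-1,4,4,0,0,0],
    [0,-0.5,2,3,0,0,0],
    [0,0,0,0,0,0,0],
  ],
)

```text
time_s: 12.08
ee_pos: [521.9, 67.5, 132.3]
tool_rot: [[-1.0, -0.0, -0.001], [-0.0, 1.0, -0.0], [0.001, -0.0, -1.0]]
force: [-0.2, -1.3, -3.3]
finger_gap: 0.155
finger_force: 58.5
```

```bash
python3 w.py 523 70 131 90
```

```text
d tool [-1.1  2.5  1.3] yaw(tool y) now 90.0 rz 0.0 pos [521.9  67.5 132.3]
[[-1.0, -0.0, -0.001], [-0.0, 1.0, -0.0], [0.001, -0.0, -1.0]] [ 0.06  0.38 -0.35  1.92  0.17  0.87  1.19] 12.075
```

drive_effector(
  steps=[
    [0,-1,4,-3.5,0.04,0,0],
    [0,0,3.9,-5.2,0.06,0,0],
    [0,0,3.4,-5.2,0.06,0,0],
    [0,0,3.4,-5.2,0.06,0,0],
    [0,0,3.4,-5.2,0.06,0,0],
    [0,0,3.4,-5.2,0.06,0,0],
    [0,0,3.4,-5.2,0.06,0,0],
    [0,0,3.4,-5.2,0.06,0,0],
  ],
)

```text
time_s: 13.08
ee_pos: [523.4, 103.3, 166.6]
tool_rot: [[-1.0, 0.001, 0.001], [0.0, 0.896, -0.445], [-0.001, -0.445, -0.896]]
force: [-0.4, 0.2, -3.6]
finger_gap: 0.151
finger_force: 58.6
```

Run:
```python
from station import manip, camrig, ticket
import cv2,numpy as np
s=manip.sense();R=np.array(s['tool_rot']);print('lip',np.array(s['ee_pos'])+R@[-5.1,88,54],np.array(s['joint_pos']).round(2))
im=camrig.read_camera('scene')[190:320,220:400]
cv2.imwrite('pics/s3.png',cv2.resize(im,(720,520),interpolation=cv2.INTER_CUBIC))
```

```text
lip [528.58641363 158.12513633  79.1144216 ] [-0.35  0.46 -0.25  1.79  0.52  1.23  0.71]
```

View pics/s3.png

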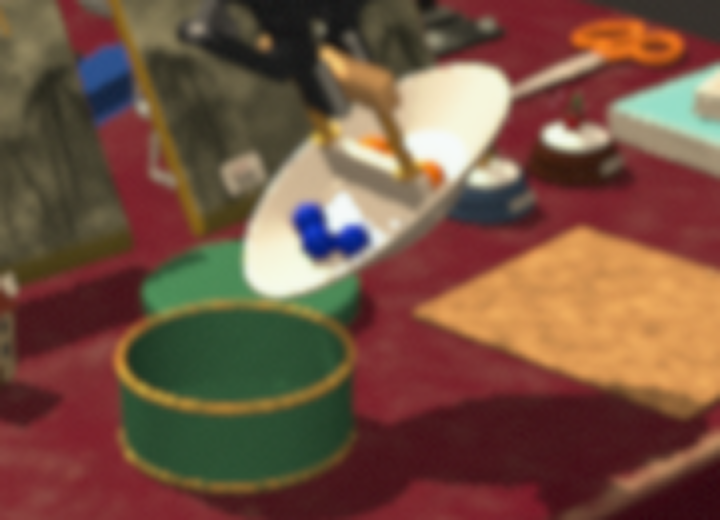

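At 26° the lip, at about (270,285) in the crop, is over the tin opening. The blues are gathering on the ramp at (325,235) and the ambers sit behind the divider. I'll keep tipping slowly.

drive_effector(
  steps=[
    [0,0,2.8,-4.3,0.05,0,0],
    [0,0,2.8,-4.3,0.05,0,0],
    [0,0,2.8,-4.3,0.05,0,0],
    [0,0,2.8,-4.3,0.05,0,0],
    [0,0,2.8,-4.3,0.05,0,0],
    [0,0,2.8,-4.3,0.05,0,0],
    [0,0,2.8,-4.3,0.05,0,0],
    [0,0,2.8,-4.3,0.05,0,0],
  ],
)

```text
time_s: 14.12
ee_pos: [523.4, 141.5, 180.4]
tool_rot: [[-1.0, 0.0, -0.0], [0.0, 0.653, -0.757], [-0.0, -0.757, -0.653]]
force: [0.7, 0.9, -2.9]
finger_gap: 0.152
finger_force: 58.9
```

drive_effector(
  steps=[
    [0,0,0.6,-0.9,0.01,0,0],
    [0,0,0,0,0,0,0],
    [0,0,0,0,0,0,0],
    [0,0,0,0,0,0,0],
  ],
)

```text
time_s: 14.62
ee_pos: [523.3, 142.0, 181.1]
tool_rot: [[-1.0, 0.001, -0.0], [0.001, 0.645, -0.764], [-0.001, -0.764, -0.645]]
force: [0.0, 0.3, -4.1]
finger_gap: 0.156
finger_force: 59.0
```

Run:
```python
from station import manip, camrig, ticket
import cv2,numpy as np
s=manip.sense();R=np.array(s['tool_rot']);print('lip',np.array(s['ee_pos'])+R@[-5.1,88,54],np.array(s['joint_pos']).round(2))
im=camrig.read_camera('scene')[190:320,220:400]; i2=camrig.read_camera('side')[140:330,230:430]
a=cv2.resize(im,(400,289),interpolation=cv2.INTER_CUBIC);b=cv2.resize(i2,(400,380),interpolation=cv2.INTER_CUBIC)
o=np.zeros((380,800,3),np.uint8);o[:289,:400]=a;o[:,400:]=b
cv2.imwrite('pics/s4.png',o)
```

```text
lip [528.48579    157.53321448  79.03219306] [-0.61  0.66 -0.19  1.63  0.67  1.59  0.52]
```

View pics/s4.png

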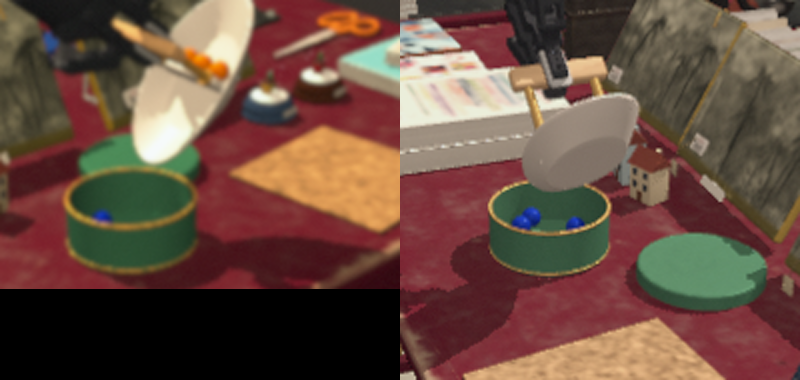

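All three blues are in the tin, at (520,218), (533,215) and (575,222) in the right half, and the ambers are still behind the divider. Tipping back about the lip.

drive_effector(
  steps=[
    [0,0,-1.6,2.7,-0.03,0,0],
    [0,0,-3.1,5.4,-0.06,0,0],
    [0,0,-3.1,5.4,-0.06,0,0],
    [0,0,-3.1,5.4,-0.06,0,0],
    [0,0,-3.1,5.4,-0.06,0,0],
    [0,0,-3.1,5.4,-0.06,0,0],
    [0,0,-3.1,5.4,-0.06,0,0],
    [0,0,-3.1,5.4,-0.06,0,0],
  ],
)

```text
time_s: 15.72
ee_pos: [523.1, 98.4, 164.2]
tool_rot: [[-1.0, 0.001, 0.001], [0.001, 0.914, -0.406], [-0.001, -0.406, -0.914]]
force: [-0.6, -0.4, -4.4]
finger_gap: 0.156
finger_force: 58.8
```

drive_effector(
  steps=[
    [0,0,-2.6,4.5,-0.05,0,0],
    [0,0,-2.6,4.5,-0.05,0,0],
    [0,0,-2.6,4.5,-0.05,0,0],
    [0,0,-2.6,4.5,-0.05,0,0],
    [0,0,-2.6,4.5,-0.05,0,0],
    [0,0,-2.6,4.5,-0.05,0,0],
    [0,0,-2.6,4.5,-0.05,0,0],
    [0,0,-2.6,4.5,-0.05,0,0],
  ],
)

```text
time_s: 16.73
ee_pos: [522.8, 69.4, 134.4]
tool_rot: [[-1.0, 0.0, 0.001], [0.0, 1.0, -0.019], [-0.001, -0.019, -1.0]]
force: [0.6, -0.3, -2.6]
finger_gap: 0.152
finger_force: 58.8
```

drive_effector(
  steps=[
    [0,0,0,0,-0.02,0,0],
    [0,0,0,0,0,0,0],
  ],
)

```text
time_s: 16.98
ee_pos: [523.1, 69.9, 134.4]
tool_rot: [[-1.0, 0.001, 0.0], [0.001, 1.0, -0.001], [-0.0, -0.001, -1.0]]
force: [-0.0, 0.0, -2.7]
finger_gap: 0.153
finger_force: 58.9
```

```bash
python3 w.py 489.4 -62.3 148 -25.3
```

```text
d tool [  33.6 -132.2  -13.5] yaw(tool y) now 89.95 rz 2.011 pos [523.1  69.9 134.4]
[[-1.0, 0.001, 0.0], [0.001, 1.0, -0.001], [-0.0, -0.001, -1.0]] [ 0.06  0.38 -0.36  1.92  0.17  0.87  1.19] 16.975
```

drive_effector(
  steps=[
    [0,0.5,-2,-2,0,0,0],
    [0,1,-4,-4,0,0,0],
    [0,1.7,-7,-4,0,0,0],
    [0,2.5,-10,-3.5,0,0,0],
    [0,3,-12,0,0,0,0],
    [0,3,-12,0,0,0,0],
    [0,3,-12,0,0,0,0],
    [0,3,-12,0,0,0,0],
  ],
)

```text
time_s: 17.98
ee_pos: [505.1, -1.4, 147.5]
tool_rot: [[-1.0, 0.0, -0.0], [0.0, 1.0, -0.0], [0.0, -0.0, -1.0]]
force: [-0.5, 0.3, -2.8]
finger_gap: 0.155
finger_force: 58.8
```

drive_effector(
  steps=[
    [0,3,-12,0,0,0,0],
    [0,3,-12,0,0,0,0],
    [0,3,-12,0,0,0,0],
    [0,2.5,-10,0,0,0,0],
    [0,2,-7,0,0,0,0],
    [0,1.5,-4,0,0,0,0],
    [0,0.9,-2,0,0,0,0],
    [0,0,0,0,0,0,0.05],
  ],
)

```text
time_s: 18.98
ee_pos: [489.6, -59.3, 147.6]
tool_rot: [[-0.999, 0.051, 0.0], [0.051, 0.999, 0.0], [-0.0, 0.0, -1.0]]
force: [0.7, -0.6, -3.3]
finger_gap: 0.153
finger_force: 58.8
```

drive_effector(
  steps=[
    [0,0,0,0,0,0,0.1],
    [0,0,0,0,0,0,0.1],
    [0,0,0,0,0,0,0.1],
    [0,0,0,0,0,0,0.1],
    [0,0,0,0,0,0,0.1],
    [0,0,0,0,0,0,0.1],
    [0,0,0,0,0,0,0.1],
    [0,0,0,0,0,0,0.1],
  ],
)

```text
time_s: 19.98
ee_pos: [489.7, -59.0, 147.6]
tool_rot: [[-0.658, 0.753, 0.0], [0.753, 0.658, 0.0], [0.0, 0.0, -1.0]]
force: [-0.1, 0.1, -2.9]
finger_gap: 0.15
finger_force: 58.8
```

drive_effector(
  steps=[
    [0,0,0,0,0,0,0.11],
    [0,0,0,0,0,0,0.11],
    [0,0,0,0,0,0,0.11],
    [0,0,0,0,0,0,0.11],
    [0,0,0,0,0,0,0.11],
    [0,0,0,0,0,0,0.11],
    [0,0,0,0,0,0,0.11],
    [0,0,0,0,0,0,0.11],
  ],
)

```text
time_s: 20.98
ee_pos: [489.7, -58.9, 147.6]
tool_rot: [[0.161, 0.987, 0.0], [0.987, -0.161, 0.0], [0.0, 0.0, -1.0]]
force: [-0.6, -0.6, -2.6]
finger_gap: 0.153
finger_force: 58.8
```

drive_effector(
  steps=[
    [0,0,0,0,0,0,0.11],
    [0,0,0,0,0,0,0.11],
    [0,0,0,0,0,0,0.061],
    [0,0,0,0,0,0,0],
  ],
)

```text
time_s: 21.48
ee_pos: [489.7, -58.9, 147.6]
tool_rot: [[0.425, 0.905, 0.0], [0.905, -0.425, 0.0], [0.0, 0.0, -1.0]]
force: [-0.4, 0.7, -3.9]
finger_gap: 0.152
finger_force: 58.8
```

```bash
python3 w.py 489.4 -62.3 79 -25.3
```

```text
d tool [-3.2  1.2 68.6] yaw(tool y) now -25.13 rz 0.003 pos [489.7 -58.9 147.6]
[[0.425, 0.905, 0.0], [0.905, -0.425, 0.0], [0.0, 0.0, -1.0]] [-0.02  0.28  0.05  2.01 -0.02  0.85 -0.4 ] 21.475
```

drive_effector(
  steps=[
    [0,-1,0.4,4,0,0,0],
    [0,-1,0.4,9,0,0,0],
    [0,-1,0.4,13,0,0,0],
    [0,-1,0,13,0,0,0],
    [0,0,0,12,0,0,0],
    [0,0,0,8,0,0,0],
    [0,0,0,4,0,0,0],
    [0,0,0,2,0,0,0],
  ],
)

```text
time_s: 22.48
ee_pos: [489.1, -63.5, 82.5]
tool_rot: [[0.426, 0.905, 0.0], [0.905, -0.426, 0.0], [0.0, 0.0, -1.0]]
force: [0.2, -0.2, -3.0]
finger_gap: 0.153
finger_force: 58.9
```

drive_effector(
  steps=[
    [0,0,0,1.5,0,0,0],
    [0,0,0,1.5,0,0,0],
    [0,0,0,0.7,0,0,0],
    [0,0,0,0,0,0,0],
  ],
)

```text
time_s: 22.98
ee_pos: [489.1, -63.5, 79.0]
tool_rot: [[0.426, 0.905, 0.0], [0.905, -0.426, 0.0], [0.0, 0.0, -1.0]]
force: [0.3, -0.2, -1.9]
finger_gap: 0.153
finger_force: 59.0
```

```bash
python3 w.py 487 -66 79 -25.3
```

```text
d tool [-3.1 -0.8  0. ] yaw(tool y) now -25.21 rz 0.002 pos [489.1 -63.5  79. ]
[[0.426, 0.905, 0.0], [0.905, -0.426, 0.0], [0.0, 0.0, -1.0]] [-0.01  0.39  0.05  2.06 -0.03  0.69 -0.38] 22.975
```

drive_effector(
  steps=[
    [0,0,0,0.4,0,0,0],
    [0,0,0,0,0,0,0],
  ],
)

```text
time_s: 23.22
ee_pos: [489.0, -63.4, 79.0]
tool_rot: [[0.426, 0.905, 0.0], [0.905, -0.426, 0.0], [0.0, 0.0, -1.0]]
force: [-2.6, 0.9, 4.9]
finger_gap: 0.149
finger_force: 60.1
```

drive_effector(
  steps=[
    [0.4,0,0,0,0,0,0],
    [1,0,0,0,0,0,0],
    [1,0,0,0,0,0,0],
    [1,0,0,0,0,0,0],
    [1,0,0,0,0,0,0],
    [1,0,0,0,0,0,0],
  ],
)

```text
time_s: 23.98
ee_pos: [489.0, -63.5, 78.5]
tool_rot: [[0.426, 0.905, 0.0], [0.905, -0.426, 0.0], [0.0, 0.0, -1.0]]
force: [0.2, 0.1, -0.1]
finger_gap: 1.001
finger_force: 0.0
```

drive_effector(
  steps=[
    [1,0,0,-10,0,0,0],
    [1,0,0,-20,0,0,0],
    [1,0,0,-40,0,0,0],
    [1,0,0,-50,0,0,0],
    [1,0,0,-30,0,0,0],
    [1,0,0,0,0,0,0],
    [1,0,0,0,0,0,0],
  ],
)

```text
time_s: 24.85
ee_pos: [488.5, -63.5, 228.3]
tool_rot: [[0.426, 0.905, -0.0], [0.905, -0.426, 0.0], [-0.0, -0.0, -1.0]]
force: [0.0, 0.7, 0.3]
finger_gap: 0.998
finger_force: 0.0
```

```bash
python3 - <<'E'
from station import manip, camrig, ticket
import cv2
cv2.imwrite('pics/s5.png',cv2.resize(camrig.read_camera('side')[180:400,220:520],(800,587),interpolation=cv2.INTER_CUBIC))
E
```

```text
(no output)
```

View pics/s5.png

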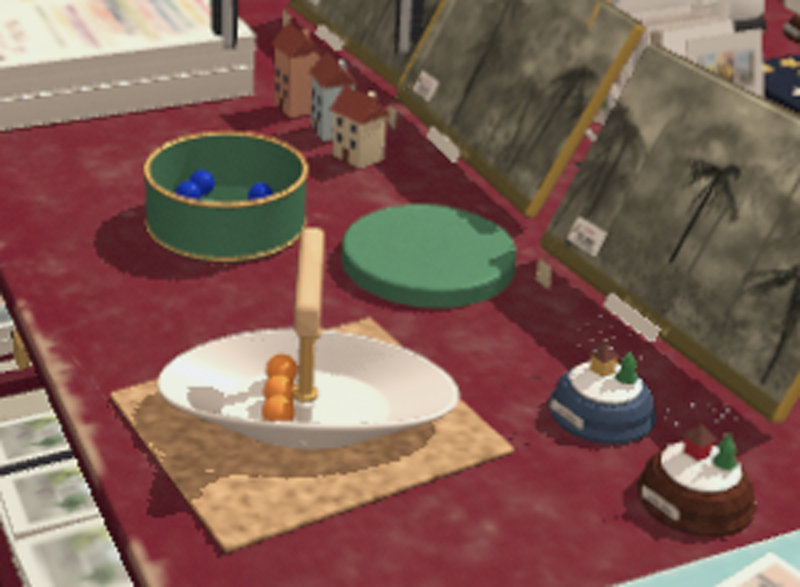

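The dish stands upright on the mat at (308,385), with three ambers in their own side at (280,388). The three blues are in the tin at (195,185) and (260,192), and the houses, globes and tin look unmoved.

```bash
python3 -c "
from station import manip, camrig, ticket
print(ticket.close_job())"
```

```text
the job is handed in; nothing more can be done
None
```

The three blue marbles are in the tin, the three ambers stayed in their side of the dish, and the dish is back upright on its cork mat; the tin, globes and houses look undisturbed in the final picture, and the job was handed in at about 25 s.

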